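# Push the gear stick into fifth

## Task

The driving-game shifter on this hotel-room desk is being set up for the next guest, and the set-up page on the television is waiting for fifth gear. Push the stick from wherever it was left in the first-and-second lane into neutral, across the gate and fully home into fifth, then take your hand away. Push it with the outside of your fingers without taking the knob between them and without ramming it against the gate, and leave the mug, sachet box, water bottle and remote where they are.

Things in the scene. Friction and masses are not known exactly. Their poses are not given: they have to be found in the camera images.
- shifter: Six-speed gear shifter fixed to the desk: black housing 150 x 100 mm on a foot plate 200 x 150 mm, steel gate plate on top. Origin: centre of the underside, on the desk. x axis: the driver's forward; y: the driver's left. The driver sits across the desk from the robot, facing it and the television, so forward runs towards the robot, within 0.5 rad. The stick's pivot is 30 mm above the origin.
- gate (a point): Centre of the gate (neutral, middle lane) on the plate's upper face, 129 mm above the desk; axes as the shifter's. Slots as the driver sees them: left lane first forward, second back; middle lane third forward, fourth back; right lane fifth forward, sixth back; a neutral channel across the middle joins them. Lanes are 20 mm apart, gears 26 mm from neutral. Prongs between lanes have round ends.
- knob (a point): Centre of the stick's black ball knob, 50 mm in diameter, on a 10 mm steel shaft. It lies 210 mm along the stick from the pivot, so 240 mm above the desk when upright. Its z axis points up along the stick. It travels about 56 mm from neutral to a gear and 43 mm from lane to lane.
- shift_fore (a joint): Lean of the stick forward (+) or back (-), rad: 0 in neutral, stops at about +0.27 in first, third and fifth, -0.27 in second, fourth and sixth. Within 0.04 of 0 it is free to cross the gate. No spring: friction keeps it where it is left; about 1.5 N at the knob moves it.
- shift_side (a joint): Lean to the driver's right (+) or left (-), rad: -0.21 in the left lane, 0 middle, +0.21 right; stops at about 0.22 either way. No spring: it stays where it is left; about 1.5 N at the knob moves it. With leans f (shift_fore) and s (shift_side) the knob lies 0.21 (sin f, -sin s cos f, cos s cos f) m from the pivot, in the shifter's axes.
- mug: White mug, 80 mm across and 92 mm tall, on the tea tray. Origin: centre of its underside. Not part of the job.
- sachet_box: White open box of sachets, 85 x 120 mm, about 80 mm tall, on the tea tray. Origin: centre of its underside. Not part of the job.
- water_bottle: Clear water bottle, 64 mm across and 205 mm tall, standing on the desk. Origin: centre of its underside. Not part of the job.
- remote: Black television remote, 48 x 165 x 18 mm, lying on the desk. Origin: centre of its underside. Not part of the job.
Not all that is in view belongs to the job. Several things have the shape of the water_bottle; the one meant has the colours described above.

How it is judged:
By the outcome, as a careful person would: the job done as asked, in the order asked, and still so for the second after the job is handed in, with the robot touching nothing.
It also fails if it takes over 48 s, if anything falls off the work surface, if the arm or the gripper's body presses on something with over 40 N, if the wrist force passes 120 N, or if a joint passes its speed limit or range.

## Robot

A 6-joint arm with a two-finger parallel gripper is mounted at the origin on the work surface. World frame = base frame: x ahead of the robot, y to its left, z up, the work surface at z = 0. Lengths are in m, angles in rad, forces in N, time in s.
With the tool pointing down it reaches from about 0.375 to 0.975 m from the base axis. Payload 3.8 kg.
Tool frame: the origin (TCP) lies at the very end of the fingers, on their centre line; the grasp point (between the pads) lies 19 mm behind it; z points along the fingers, y is the direction in which the jaws open and shut (so a half turn about z gives the same grasp; the last joint's range is limited). The gripper opens to 85 mm and grips with 20 to 120 N. Pads are 22 mm wide; open, the fingers measure 114 mm over their backs; the gripper's body (76 mm by 85 mm) begins 54 mm behind the grasp point. The pads swing forward as they close: fully open they stand 13 mm farther back than shut.
Start: joints at [-1.151, 0.264, 1.604, -0, 1.274, -0.037], TCP at [0.298, -0.606, 0.197] pointing down, gripper open.
Joint ranges: [-2.63, 2.63], [-0.94, 2.18], [0.31, 2.57], [-1.31, 4.45], [0, 2.66], [-2.55, 2.55]. Speed limits (rad/s): [2.57, 2.57, 3.14, 3.14, 3.14, 3.14].

## Interface

Orientations are given as a rotation vector (axis times angle).
In Python, from workcell import read_state, read_camera, camera_info, finish_job gives the robot as it stands. The module is installed in compiled form; this text tells all that it offers.
- The arm moves only by the tool play_rows, never from a script. Its argument "motion" is a list of rows, each a list of 5 numbers: the shift along the tool's x, y, z in units of 1000 mm (1.0 is 1000 mm), then the turn about the tool's z in units of 2 pi rad (1.0 is 2 pi rad), then the finger opening in mm, from 0 to 85.4. A call has 1 to 5 rows; each row shifts and turns the commanded pose from where the row before left it, along the tool's axes as they then stand; what a row does not reach is not made up. A row lasts 1/8 s, in which the tool goes at most 62.5 mm and 10.7 degrees, less where a joint would pass 70% of its speed; a pose out of reach is approached as far as the arm can. A call with a number of a shift or a turn outside -1 to 1 is refused whole. A call with a gripper value outside its range is refused whole. The fingers move at their own pace and stop on an object; "squeeze" is the grip in N (left out, the last holds). Time passes only in rows, so rows that do not move let the fingers close. It gives the time, the measured TCP pose, the force and the opening at its end, in the units of the state.
- read_state(): the state, without advancing time (a new reading comes with each control period).
- read_camera(name): name is "scene" or "side" or "wrist"; returns the picture (420x560x3 uint8, red, green, blue); there is no depth.
- camera_info(name): a dict with "intrinsics" (3x3 intrinsics, pixels), "pose" (4x4, takes a point from camera to world coordinates). Camera axes: x right, y down, z forward; pixel columns grow to the right and rows downward; lengths in m; the calibration is good to about 2 mm. A picture is of the moment at which its call begins: read the wrist's pose just before it. camera_info takes no time and is no camera call; for the wrist camera it gives the pose at the moment of the call.
- finish_job(): hands the job in, once; it reports no verdict.
The state is a dict: "time": time; "q": joint angles; "joint_vel": joint speeds; "joint_torque": joint torques, N m; "tool_pos": TCP position; "tcp_rot": TCP orientation; "wrist_force": force on the tool from outside, world axes, zero at the start; "torque": the same for the moment, N m; "width": opening from 0.0 (shut) to 1.0 (fully open).
Only numpy, scipy, OpenCV 4.12 (cv2) and the standard library are available. Lean on these libraries where they do the work, as an engineer would, in place of code of your own. Each camera call takes 0.05 s, during which the arm holds its last target. There are 200 camera calls.

## Working session

There is one attempt and no reset: what is moved stays moved. The work goes in short steps, Python scripts to look and compute and a tool call to move; the robot and the scene stay as the last step left them, time stands still between calls to the robot, and variables do not carry over. Pictures are saved under pics/ and viewed, about 8 in all and at most 12, crops included, and the job is handed in when it is done.

Besides the shell and the picture viewer there is one more tool, called after "Call:" as name([rows], argument=value, ...), one row to a line, values as JSON. play_rows: Moves the arm, as the interface text tells. Shifts and turns lie within -1 to 1; 1 stands for 1000 mm of shift or 2 pi rad of turn. Its arguments: {"type":"object","properties":{"motion":{"type":"array","items":{"type":"array","items":{"type":"number"}}},"squeeze":{"type":"number"}},"required":["motion"]}

```bash
mkdir -p pics; python3 - <<'E'
from workcell import *
import cv2,numpy as np
s=read_state();print({k:np.round(v,3) for k,v in s.items()})
for n in("scene","side"):
    im=read_camera(n);cv2.imwrite(f"pics/{n}0.png",im[:,:,::-1]);i=camera_info(n);print(n,np.round(i["intrinsics"],1).tolist(),np.round(i["pose"],3).tolist())
E
```

```text
{'time': np.float64(0.0), 'q': array([-1.151,  0.265,  1.605,  0.   ,  1.274, -0.037]), 'joint_vel': array([-0.001, -0.001, -0.001,  0.001,  0.001, -0.001]), 'joint_torque': array([ 0.0000e+00, -5.1511e+01, -3.6731e+01,  0.0000e+00,  1.3000e-02,
        0.0000e+00]), 'tool_pos': array([ 0.297, -0.605,  0.195]), 'tcp_rot': array([-3.058e+00, -7.110e-01,  1.000e-03]), 'wrist_force': array([-0.651, -0.242,  0.334]), 'torque': array([ 0.005, -0.014, -0.009]), 'width': np.float64(1.001)}
scene [[408.7, 0.0, 280.1], [0.0, 408.7, 210.5], [0.0, 0.0, 1.0]] [[-0.295, 0.632, -0.716, 1.186], [0.955, 0.197, -0.22, 0.263], [0.002, -0.75, -0.662, 0.785], [0.0, 0.0, 0.0, 1.0]]
side [[480.9, 0.0, 281.9], [0.0, 480.9, 207.4], [0.0, 0.0, 1.0]] [[-0.825, 0.41, -0.389, 0.925], [0.565, 0.577, -0.59, 0.682], [-0.017, -0.706, -0.708, 0.924], [0.0, 0.0, 0.0, 1.0]]
```

View pics/scene0.png

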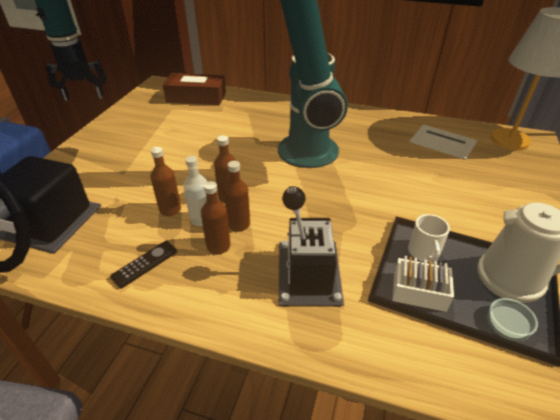

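View pics/side0.png

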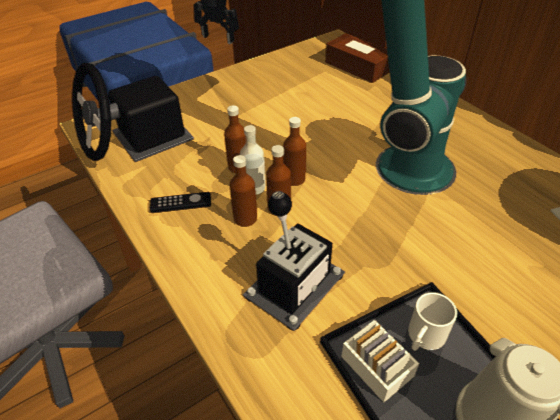

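The stick is at scene (293,198) and side (279,204). It leans towards the robot and the bottles, which would be first gear. Five things are bottle-shaped: brown ones at scene (165,182), (225,165), (236,200) and (215,220), and a clear/white one at (197,195). The clear one is the water bottle. I won't reach for any of them, only keep clear of all five. Next is an enlarged crop of the shifter in both views.

```bash
python3 - <<'E'
import cv2,numpy as np
a=cv2.imread("pics/scene0.png")[180:310,265:350];b=cv2.imread("pics/side0.png")[187:331,240:350]
A=cv2.resize(a,None,fx=4,fy=4,interpolation=3);B=cv2.resize(b,None,fx=4,fy=4,interpolation=3)
c=np.zeros((580,790,3),np.uint8);c[:A.shape[0],:A.shape[1]]=A;c[:B.shape[0],345:345+B.shape[1]]=B
cv2.imwrite("pics/crop1.png",c)
for n,r in(("scene",(270,185,320,212)),("side",(262,188,300,220))):
    im=cv2.imread(f"pics/{n}0.png");x0,y0,x1,y1=r
    m=(im[y0:y1,x0:x1].max(2)<60).astype(np.uint8)
    k,l,st,ce=cv2.connectedComponentsWithStats(m)
    print(n,[(st[i].tolist(),(ce[i]+[x0,y0]).round(1).tolist()) for i in range(1,k) if st[i][4]>40])
E
```

```text
scene [([14, 5, 20, 19, 254], [293.3, 200.0])]
side [([5, 0, 24, 28, 419], [278.3, 204.0])]
```

View pics/crop1.png

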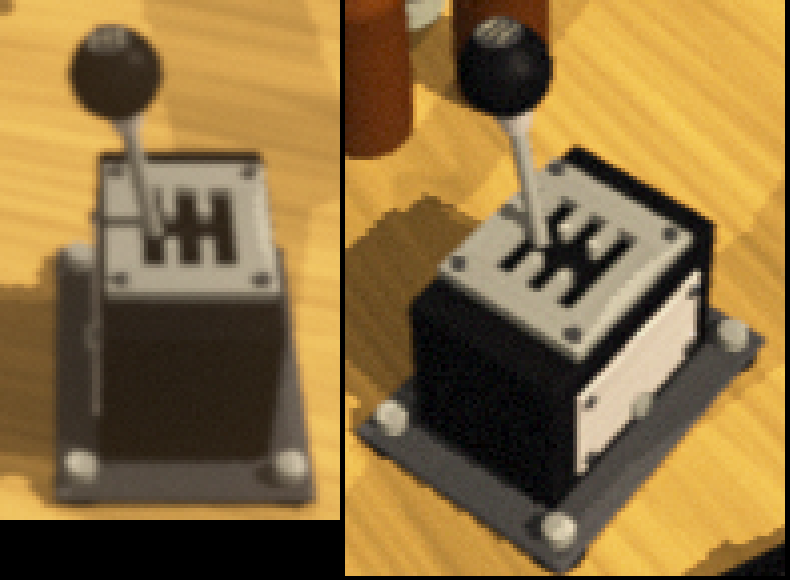

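```bash
cat >h.py <<'E'
import numpy as np
from workcell import camera_info
def ray(n,uv):
    i=camera_info(n);K=np.array(i["intrinsics"]);P=np.array(i["pose"])
    d=P[:3,:3]@np.linalg.solve(K,[*uv,1]);return P[:3,3],d/np.linalg.norm(d)
def plane(n,uv,z):
    o,d=ray(n,uv);return o+d*(z-o[2])/d[2]
def tri(a,b):
    (o,d),(p,e)=ray("scene",a),ray("side",b)
    t=np.linalg.lstsq(np.c_[d,-e],p-o,rcond=None)[0]
    x,y=o+d*t[0],p+e*t[1];return (x+y)/2,np.linalg.norm(x-y)
E
python3 - <<'E'
from h import *
f=lambda c,x0,y0,dx=0:((c[0]-dx+.5)/4-.5+x0,(c[1]+.5)/4-.5+y0)
S=lambda x,y:f((x,y),265,180); D=lambda x,y:f((x,y),240,187,345)
print("knob",tri(S(116,72),D(505,68)))
sc=[(115,172),(248,172),(262,280),(120,279)]; sd=[(558,168),(670,234),(573,333),(458,262)]
# scene order: far-left, far-right, near-right, near-left
A=[plane("scene",S(*p),.129) for p in sc]; B=[plane("side",D(*p),.129) for p in sd]
for a,b,p,q in zip(A,B,sc,sd): print(a.round(4),b.round(4),[np.round(v,4) for v in tri(S(*p),D(*q))])
for X in(A,B):
    X=np.array(X);fw=(X[0]+X[1]-X[2]-X[3])/2;lf=(X[0]+X[3]-X[1]-X[2])/2
    print("c",X.mean(0).round(4),"fwd",fw.round(4),np.arctan2(fw[1],fw[0]),"left",np.arctan2(lf[1],lf[0]),np.linalg.norm(lf))
print("gate c",plane("scene",S(190,228),.129),plane("side",D(568,252),.129))
print("foot scene",[plane("scene",S(*p),.004).round(4) for p in((315,500),(55,500))],"side",[plane("side",D(*p),.004).round(4) for p in((765,338),(565,572),(360,430))])
for n,uv in(("brown236,225",(237,228)),("215,250",(217,250)),("clear",(197,222))): print(n,plane("scene",uv,0))
E
```

```text
knob (array([0.54362963, 0.09579272, 0.23515969]), np.float64(0.0012678905307381655))
[0.5074 0.0873 0.129 ] [0.506  0.0892 0.129 ] [array([0.5041, 0.0865, 0.1256]), np.float64(0.0003)]
[0.4842 0.1618 0.129 ] [0.4845 0.1636 0.129 ] [array([0.4831, 0.162 , 0.1274]), np.float64(0.0011)]
[0.5666 0.1876 0.129 ] [0.5664 0.1878 0.129 ] [array([0.5662, 0.1876, 0.1286]), np.float64(0.0)]
[0.589  0.1132 0.129 ] [0.589  0.1138 0.129 ] [array([0.5885, 0.1132, 0.1283]), np.float64(0.0003)]
c [0.5368 0.1375 0.129 ] fwd [-0.082  -0.0258  0.    ] -2.8363687629283327 left -1.2741288104321737 0.07786571503702544
c [0.5365 0.1386 0.129 ] fwd [-0.0824 -0.0244  0.    ] -2.853611603878824 left -1.2821638961726294 0.0773622423129926
gate c [0.53932663 0.14041058 0.129     ] [0.53689522 0.1420672  0.129     ]
foot scene [array([0.6084, 0.2379, 0.004 ]), array([0.6525, 0.0957, 0.004 ])] side [array([0.4187, 0.1788, 0.004 ]), array([0.6073, 0.2384, 0.004 ]), array([0.6503, 0.0963, 0.004 ])]
brown236,225 [ 0.4412771  -0.09031322  0.        ]
215,250 [ 0.53404679 -0.10951056  0.        ]
clear [ 0.45201469 -0.20666622  0.        ]
```

Call:
play_rows([
  [0, 0, -0.055, 0.0255, 0],
  [0, 0, -0.055, 0, 0],
  [0, 0, -0.055, 0, 0],
  [0.015, -0.025, 0, 0, 0],
  [0.019, -0.03, 0, 0, 0],
])

```text
time: 0.72
tool_pos: [0.3142, -0.5433, 0.3621]
tcp_rot: [3.106, 0.462, 0.001]
wrist_force: [0.8, 0.4, -0.7]
width: -0.003
```

Call:
play_rows([
  [0.02, -0.032, 0, 0, 0],
  [0.02, -0.032, 0, 0, 0],
  [0.02, -0.032, 0, 0, 0],
  [0.02, -0.032, 0, 0, 0],
  [0.02, -0.032, 0, 0, 0],
])

```text
time: 1.35
tool_pos: [0.363, -0.3596, 0.361]
tcp_rot: [-3.106, -0.464, 0.001]
wrist_force: [-0.1, -0.0, 0.6]
width: -0.001
```

Call:
play_rows([
  [0.02, -0.032, 0, 0, 0],
  [0.02, -0.032, 0, 0, 0],
  [0.02, -0.032, 0, 0, 0],
  [0.02, -0.032, 0, 0, 0],
  [0.02, -0.032, 0, 0, 0],
])

```text
time: 1.98
tool_pos: [0.4118, -0.1775, 0.3611]
tcp_rot: [-3.107, -0.464, 0.001]
wrist_force: [0.1, 0.3, -0.3]
width: -0.0
```

```bash
cat >>h.py <<'E'
from scipy.spatial.transform import Rotation as Ro
from workcell import read_state
C=np.array([.536,.1385]);F=np.array([np.cos(-2.845),np.sin(-2.845)]);L=np.array([-F[1],F[0]])
def ab(p): d=np.array(p[:2])-C;return np.round([d@F,d@L],4)
def st():
    s=read_state();R=Ro.from_rotvec(s["tcp_rot"]).as_matrix()
    print("t",round(float(s["time"]),2),"a,b",ab(s["tool_pos"]),"z",round(float(s["tool_pos"][2]),4),"toolx in FL",ab(C+R[:2,0]),"tilt",R[2,2].round(4),"force fwd/left/z",np.round([s["wrist_force"][:2]@F,s["wrist_force"][:2]@L,s["wrist_force"][2]],2),"w",round(float(s["width"]),3))
E
python3 -c "
from h import *
st()"
```

```text
t 1.98 a,b [0.2111 0.2659] z 0.3611 toolx in FL [-1.e+00  2.e-04] tilt -1.0 force fwd/left/z [-0.13 -0.23 -0.32] w -0.0
```

Call:
play_rows([
  [0.027, -0.043, 0, 0, 0],
  [0.027, -0.043, 0, 0, 0],
  [0.027, -0.043, 0, 0, 0],
  [0.027, -0.043, 0, 0, 0],
  [0.02, -0.03, 0, 0, 0],
])

```text
time: 2.6
tool_pos: [0.4752, 0.0539, 0.3611]
tcp_rot: [-3.106, -0.467, 0.001]
wrist_force: [-0.1, 0.0, -0.5]
width: -0.0
```

Call:
play_rows([
  [0, 0, 0, 0, 0],
  [0, 0, 0, 0, 0],
])

```text
time: 2.85
tool_pos: [0.475, 0.0515, 0.3611]
tcp_rot: [3.107, 0.465, -0.002]
wrist_force: [-0.5, 0.2, 0.4]
width: -0.003
```

```bash
python3 -c "
from h import *
import cv2
st()
from workcell import read_camera
P=camera_info('wrist');print(np.round(P['pose'],4).tolist(),np.round(P['intrinsics'],1).tolist())
cv2.imwrite('pics/w1.png',read_camera('wrist')[:,:,::-1])"
```

```text
t 2.85 a,b [0.0838 0.0654] z 0.3611 toolx in FL [-1.e+00 -4.e-04] tilt -1.0 force fwd/left/z [ 0.46 -0.33  0.41] w -0.003
[[0.2933, -0.919, -0.2634, 0.5419], [-0.956, -0.2817, -0.0818, 0.0724], [0.0009, 0.2758, -0.9612, 0.5394], [0.0, 0.0, 0.0, 1.0]] [[293.6, 0.0, 278.2], [0.0, 293.6, 211.3], [0.0, 0.0, 1.0]]
```

View pics/w1.png

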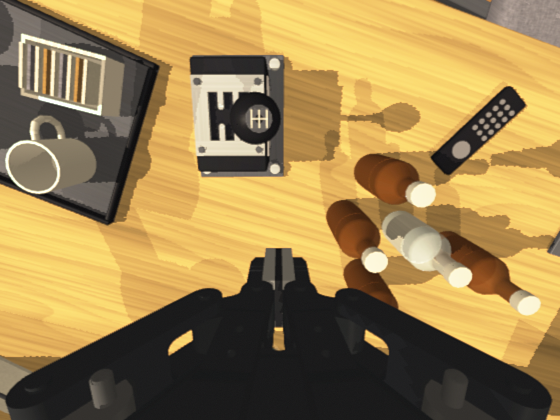

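```bash
python3 - <<'E'
from h import *
import cv2
im=cv2.imread('pics/w1.png');g=im.max(2)
sub=g[50:180,185:290]
m=(g[80:155,232:295]<60).astype(np.uint8)
w=lambda u,z:ab(plane("wrist",u,z))
print("knob",w((257,117),.235), "slot ends left? ",[ (p,w(p,.129)) for p in((214,93),(214,141),(228,93),(228,141),(222,116))])
print("screws",[w(p,.129) for p in((197,80),(262,80),(202,149),(263,150))])
print("foot bolts",[w(p,.012) for p in((275,63),(275,169))])
crop=im[48:182,180:292];cv2.imwrite("pics/crop2.png",cv2.resize(crop,None,fx=4.4,fy=4.4,interpolation=3))
E
```

```text
knob [0.0042 0.0448] slot ends left?  [((214, 93), array([-0.029 , -0.0179])), ((214, 141), array([ 0.0319, -0.0215])), ((228, 93), array([-0.029 ,  0.0004])), ((228, 141), array([ 0.0319, -0.0025])), ((222, 116), array([-0.0005, -0.009 ]))]
screws [array([-0.0446, -0.0389]), array([-0.0446,  0.0449]), array([ 0.0426, -0.0386]), array([0.0439, 0.045 ])]
foot bolts [array([-0.0869,  0.0607]), array([0.086 , 0.0602])]
```

View pics/crop2.png

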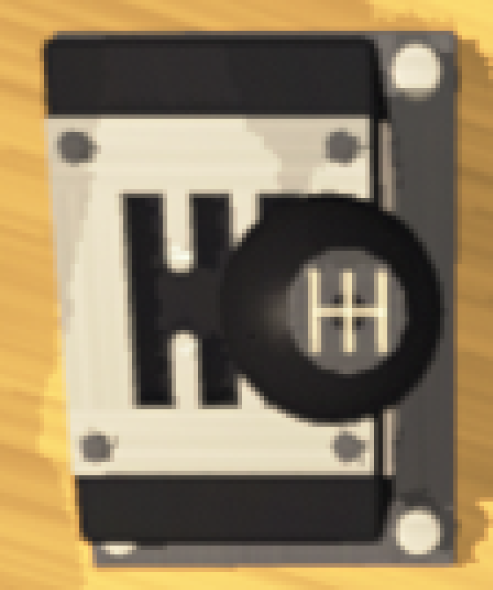

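The wrist view shows the knob centre at about (255,118), with the slots centred on row 116. So the stick is in the left lane, within about 0.02 rad of neutral and already in the free band. I'll come down on the driver's left of the knob and push across gently.

Call:
play_rows([
  [0.02, 0.01, 0, 0, 0],
  [0.03, 0.015, 0, 0, 0],
  [0.03, 0.015, 0, 0, 0],
  [0.001, 0, 0, 0, 0],
  [0, 0, 0.03, 0, 0],
])

```text
time: 3.52
tool_pos: [0.5658, 0.036, 0.3341]
tcp_rot: [3.107, 0.461, 0.008]
wrist_force: [1.0, 0.6, -0.1]
width: 0.0
```

Call:
play_rows([
  [0, 0, 0.035, 0, 0],
  [0, 0, 0.035, 0, 0],
  [0, 0, 0.027, 0, 0],
  [0, 0, 0.012, 0, 0],
  [0, 0, 0, 0, 0],
])

```text
time: 4.15
tool_pos: [0.5636, 0.0367, 0.2222]
tcp_rot: [-3.107, -0.463, 0.002]
wrist_force: [-0.5, 0.4, 0.3]
width: -0.0
```

```bash
python3 -c "
from h import *
st()"
```

```text
t 4.15 a,b [0.0033 0.1054] z 0.2222 toolx in FL [-1.e+00  8.e-04] tilt -1.0 force fwd/left/z [ 0.4  -0.56  0.28] w -0.0
```

Call:
play_rows([
  [0, -0.006, 0, 0, 0],
  [0, -0.006, 0, 0, 0],
  [0, -0.005, 0, 0, 0],
  [0, -0.005, 0, 0, 0],
  [0, -0.004, 0, 0, 0],
])

```text
time: 4.78
tool_pos: [0.5568, 0.0626, 0.2226]
tcp_rot: [-3.107, -0.465, -0.0]
wrist_force: [-0.0, -0.4, -0.5]
width: 0.003
```

Call:
play_rows([
  [0, -0.004, 0, 0, 0],
  [0, -0.004, 0, 0, 0],
  [0, -0.004, 0, 0, 0],
])

```text
time: 5.15
tool_pos: [0.5533, 0.0738, 0.2225]
tcp_rot: [-3.107, -0.464, 0.0]
wrist_force: [-0.8, -0.6, 0.0]
width: 0.0
```

```bash
python3 -c "
from h import *
import cv2
st()
from workcell import read_camera
cv2.imwrite('pics/w2.png',read_camera('wrist')[:,:,::-1])"
```

```text
t 5.15 a,b [0.0024 0.0669] z 0.2225 toolx in FL [-1.e+00  1.e-04] tilt -1.0 force fwd/left/z [0.93 0.29 0.01] w 0.0
```

View pics/w2.png

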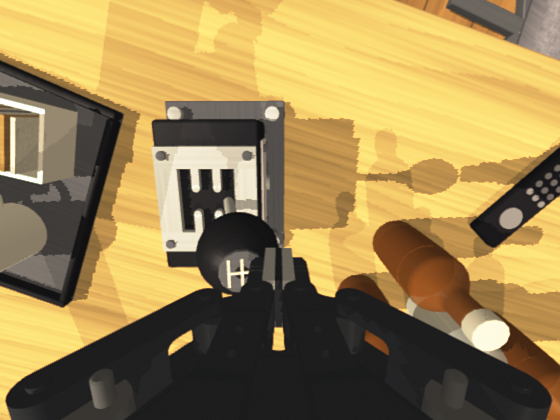

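```bash
python3 -c "
from h import *
w=lambda u,z:ab(plane('wrist',u,z))
print([w((238,253),z) for z in(.235,.24)],'edges',w((197,253),.237),'gate',w((207,197),.129),'screws',[w(p,.129) for p in((161,155),(248,155),(171,244))])
from workcell import camera_info
print(np.array(camera_info('wrist')['pose'])[:3,3], 'fingers', [w(p,.2225) for p in((265,300),(293,300))])"
```

```text
[array([0.0065, 0.0417]), array([0.0042, 0.0424])] edges [0.0056 0.0172] gate [-0.0039 -0.0013] screws [array([-0.0432, -0.0407]), array([-0.0433,  0.0387]), array([ 0.0441, -0.0402])]
[0.61991188 0.09491294 0.40086497] fingers [array([0.0472, 0.0572]), array([0.0472, 0.0766])]
```

Call:
play_rows([
  [0, -0.004, 0, 0, 0],
  [0, -0.004, 0, 0, 0],
  [0, -0.004, 0, 0, 0],
  [0, -0.004, 0, 0, 0],
])

```text
time: 5.7
tool_pos: [0.5495, 0.0886, 0.224]
tcp_rot: [3.106, 0.464, 0.004]
wrist_force: [0.2, -3.3, 7.7]
width: 0.002
```

```bash
cat >k.py <<'E'
from h import *
import cv2,sys
from workcell import read_camera
st()
for n in("scene","side"): cv2.imwrite(f"pics/{n}_{sys.argv[1]}.png",read_camera(n)[:,:,::-1])
a=cv2.imread(f"pics/scene_{sys.argv[1]}.png")[170:290,255:355];b=cv2.imread(f"pics/side_{sys.argv[1]}.png")[175:295,235:335]
cv2.imwrite(f"pics/c_{sys.argv[1]}.png",cv2.resize(np.hstack([a,b]),None,fx=4,fy=4,interpolation=3))
E
python3 k.py 1
```

```text
t 5.7 a,b [0.0016 0.0516] z 0.224 toolx in FL [-1.e+00  1.e-04] tilt -1.0 force fwd/left/z [0.74 3.23 7.67] w 0.002
```

View pics/c_1.png

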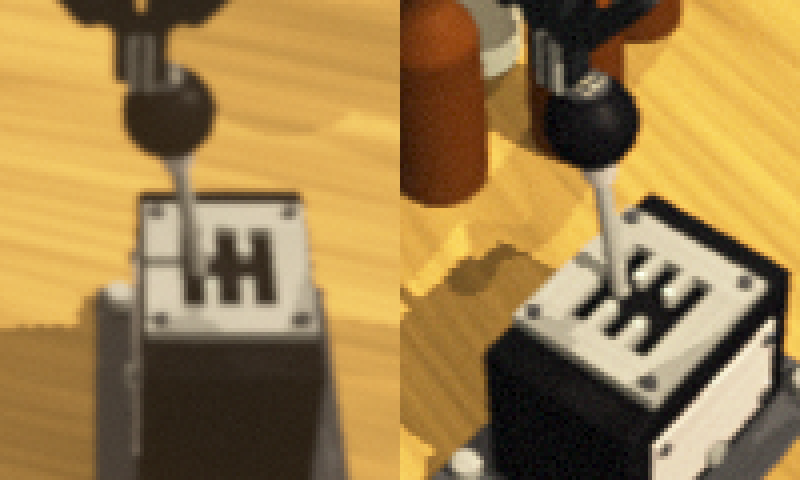

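```bash
python3 -c "
from h import *
k,e=tri((296.6,197.1),(282.4,204.6));print(ab(k),k,e)
from workcell import camera_info
for n in('scene','side'):
  i=camera_info(n);P=np.linalg.inv(i['pose']);x=P@np.append(read_state()['tool_pos'],1);u=np.array(i['intrinsics'])@x[:3];print(n,u[:2]/u[2])
"
```

```text
[0.0063 0.0367] [0.54066911 0.10151971 0.23548856] 0.0015594723155342009
scene [289.76641592 202.9888585 ]
side [275.55226421 206.39240474]
```

```bash
python3 -c "
import cv2,numpy as np
a=cv2.imread('pics/scene_1.png')[165:215,270:315];b=cv2.imread('pics/side_1.png')[170:220,255:300]
c=np.hstack([a,b]).astype(float);c=255*(c/255)**.5
cv2.imwrite('pics/z1.png',cv2.resize(c.astype(np.uint8),None,fx=8.5,fy=8.5,interpolation=2))"
```

```text
(no output)
```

View pics/z1.png

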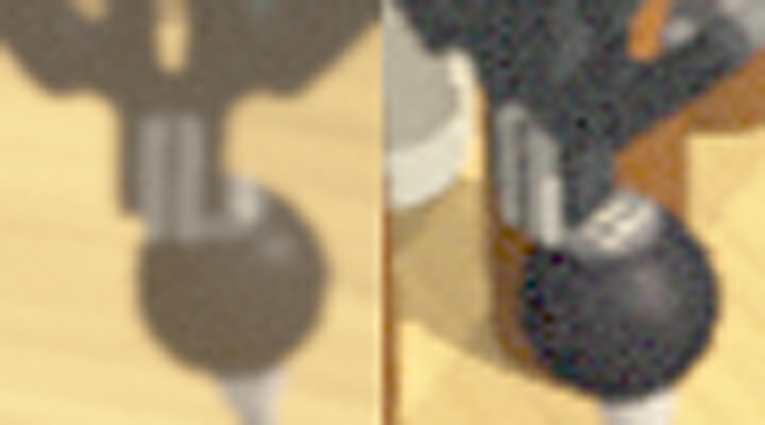

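```bash
python3 -c "
from h import *
k,e=tri((289.5,192.3),(273.8,198.2));print('tip',ab(k),k,e)
st()"
```

```text
tip [-0.0022  0.0516] [0.55320351 0.08984638 0.25352344] 0.004598184585708619
t 5.8 a,b [0.0016 0.0513] z 0.2241 toolx in FL [-1.e+00 -2.e-04] tilt -1.0 force fwd/left/z [0.86 2.65 5.79] w -0.001
```

The zoom shows the fingertips end high on the knob's upper left shoulder, at about z 0.25 by triangulation. That is some 25 mm above the reported TCP height. I'll back off, go lower and recheck.

Call:
play_rows([
  [0, 0.012, -0.003, 0, 0],
  [0, 0.016, 0.003, 0, 0],
  [0, 0.016, 0, 0, 0],
  [0, 0, 0.015, 0, 0],
  [0, 0, 0.013, 0, 0],
])

```text
time: 6.42
tool_pos: [0.5609, 0.0465, 0.1928]
tcp_rot: [-3.107, -0.463, 0.002]
wrist_force: [-0.2, -0.3, 0.2]
width: -0.002
```

Call:
play_rows([
  [0, 0, 0, 0, 0],
  [0, 0, 0, 0, 0],
])

```text
time: 6.68
tool_pos: [0.5613, 0.0472, 0.1943]
tcp_rot: [-3.107, -0.465, 0.001]
wrist_force: [0.5, 0.6, 0.4]
width: 0.002
```

```bash
python3 k.py 2; python3 -c "
import cv2,numpy as np
a=cv2.imread('pics/scene_2.png')[155:255,260:340];b=cv2.imread('pics/side_2.png')[160:260,240:320]
c=np.hstack([a,b]).astype(float);c=255*(c/255)**.6
cv2.imwrite('pics/z2.png',cv2.resize(c.astype(np.uint8),None,fx=5,fy=5,interpolation=2))"
```

```text
t 6.67 a,b [0.0025 0.0947] z 0.1943 toolx in FL [-1.e+00 -5.e-04] tilt -1.0 force fwd/left/z [-0.62 -0.4   0.45] w 0.002
```

View pics/z2.png

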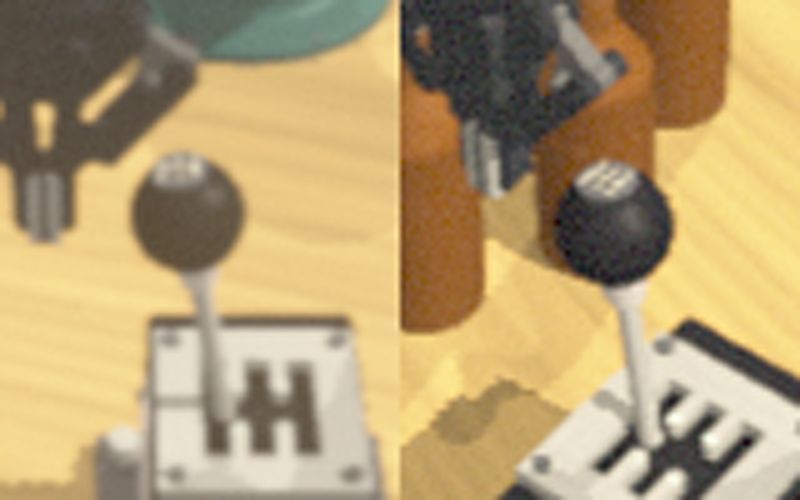

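```bash
python3 -c "
from h import *
k,e=tri((268.2,203.3),(258.8,198.5));print('tip',ab(k),k,e)
k,e=tri((297.2,197.1),(282.3,204.1));print('knob',ab(k),k,e)
from workcell import camera_info
for z in (.194,.204,.214,.224):
 for n in('scene','side'):
  i=camera_info(n);P=np.linalg.inv(i['pose']);x=P@np.array([.5613,.0472,z,1]);u=np.array(i['intrinsics'])@x[:3];print(z,n,u[:2]/u[2])
"
```

```text
tip [0.0013 0.0966] [0.56294262 0.04574768 0.22185743] 0.002312918938653017
knob [0.0049 0.0358] [0.54182478 0.10280856 0.23759714] 0.00010164432915948415
0.194 scene [269.49680593 213.2349359 ]
0.194 side [260.50779189 207.37543639]
0.204 scene [269.42495123 209.77295642]
0.204 side [260.28020024 204.06148132]
0.214 scene [269.35200683 206.25847474]
0.214 side [260.04944574 200.70147225]
0.224 scene [269.27794774 202.69028741]
0.224 side [259.81546202 197.29444244]
```

Call:
play_rows([
  [0.001, -0.005, -0.009, 0, 0],
  [0, -0.007, 0, 0, 0],
  [0, -0.006, 0, 0, 0],
  [0, -0.005, 0, 0, 0],
  [0, -0.005, 0, 0, 0],
])

```text
time: 7.4
tool_pos: [0.5546, 0.0737, 0.204]
tcp_rot: [3.106, 0.465, 0.001]
wrist_force: [0.2, -3.4, 3.9]
width: -0.002
```

Call:
play_rows([
  [0, -0.005, 0, 0, 0],
  [0, -0.005, 0, 0, 0],
  [0, -0.005, 0, 0, 0],
])

```text
time: 7.78
tool_pos: [0.55, 0.0885, 0.2038]
tcp_rot: [-3.107, -0.464, -0.001]
wrist_force: [1.1, -1.7, 2.2]
width: -0.003
```

```bash
cat >kn.py <<'E'
# knob centre: dark round blob around the last seat, in scene+side
from h import *
import cv2
from workcell import read_camera
st()
def circ(n):
    im=read_camera(n);cv2.imwrite(f"pics/{n}_l.png",im[:,:,::-1])
    x0,y0=(275,170) if n=="scene" else (255,175)
    g=cv2.resize(im[y0:y0+80,x0:x0+90].max(2),None,fx=4,fy=4,interpolation=2)
    g=cv2.convertScaleAbs(g,alpha=1.5)
    r0=45 if n=="scene" else 48
    c=cv2.HoughCircles(g,cv2.HOUGH_GRADIENT,1.5,40,param1=120,param2=18,minRadius=r0-7,maxRadius=r0+7)
    return [((c_[0]+.5)/4-.5+x0,(c_[1]+.5)/4-.5+y0) for c_ in c[0][:4]] if c is not None else []
A,B=circ("scene"),circ("side")
r=[]
for a in A:
    for b in B:
        k,e=tri(a,b)
        if e<.006 and .215<k[2]<.255: r.append((round(e,4),np.round(ab(k),4),round(k[2],4)))
print(sorted(r,key=lambda t:t[0]))
E
python3 kn.py
```

```text
t 7.78 a,b [0.0012 0.0519] z 0.2038 toolx in FL [-1.e+00  2.e-04] tilt -1.0 force fwd/left/z [-0.55  1.94  2.19] w -0.003
[(np.float64(0.0006), array([0.0053, 0.0181]), np.float64(0.2367))]
```

The knob is following, at 2–3 N. I'll keep pushing across.

Call:
play_rows([
  [0, -0.005, 0, 0, 0],
  [0, -0.005, 0, 0, 0],
  [0, -0.005, 0, 0, 0],
  [0, -0.005, 0, 0, 0],
  [0, -0.005, 0, 0, 0],
])

```text
time: 8.5
tool_pos: [0.5423, 0.1125, 0.2034]
tcp_rot: [-3.107, -0.464, 0.001]
wrist_force: [1.4, -1.2, 2.6]
width: 0.0
```

```bash
python3 kn.py
```

```text
t 8.5 a,b [0.0015 0.0267] z 0.2034 toolx in FL [-1.e+00 -1.e-04] tilt -1.0 force fwd/left/z [-1.    1.53  2.59] w 0.0
[(np.float64(0.0024), array([ 0.0066, -0.0075]), np.float64(0.2368))]
```

Call:
play_rows([
  [0, -0.006, 0, 0, 0],
  [0, -0.006, 0, 0, 0],
  [0, -0.006, 0, 0, 0],
  [0, -0.005, 0, 0, 0],
  [0, -0.004, 0, 0, 0],
])

```text
time: 9.22
tool_pos: [0.5344, 0.1383, 0.2033]
tcp_rot: [-3.107, -0.464, 0.001]
wrist_force: [0.2, -1.2, 0.7]
width: -0.003
```

```bash
python3 kn.py
```

```text
t 9.22 a,b [ 0.0016 -0.0003] z 0.2033 toolx in FL [-1.e+00 -2.e-04] tilt -1.0 force fwd/left/z [0.12 1.17 0.69] w -0.003
[(np.float64(0.0017), array([ 0.0021, -0.033 ]), np.float64(0.238))]
```

Now small steps until the side stop begins to push back.

Call:
play_rows([
  [0, -0.003, 0, 0, 0],
  [0, -0.003, 0, 0, 0],
  [0, -0.002, 0, 0, 0],
  [0, 0, 0, 0, 0],
])

```text
time: 9.82
tool_pos: [0.5322, 0.1457, 0.2035]
tcp_rot: [-3.107, -0.464, 0.0]
wrist_force: [-0.4, -0.9, -0.4]
width: 0.004
```

Call:
play_rows([
  [0, -0.0015, 0, 0, 0],
  [0, 0, 0, 0, 0],
])

```text
time: 10.07
tool_pos: [0.5319, 0.1471, 0.2036]
tcp_rot: [-3.107, -0.464, 0.0]
wrist_force: [-0.7, -1.5, 0.4]
width: -0.0
```

```bash
python3 kn.py
```

```text
t 10.07 a,b [ 0.0014 -0.0094] z 0.2036 toolx in FL [-1.e+00 -1.e-04] tilt -1.0 force fwd/left/z [1.08 1.26 0.36] w -0.0
[(np.float64(0.0008), array([ 0.0016, -0.0415]), np.float64(0.2369))]
```

Call:
play_rows([
  [0, -0.0015, 0, 0, 0],
  [0, 0, 0, 0, 0],
])

```text
time: 10.42
tool_pos: [0.5315, 0.1485, 0.2036]
tcp_rot: [-3.107, -0.464, -0.0]
wrist_force: [-0.3, -0.3, -0.3]
width: -0.001
```

Call:
play_rows([
  [0, -0.001, 0, 0, 0],
  [0, 0, 0, 0, 0],
])

```text
time: 10.68
tool_pos: [0.5313, 0.1492, 0.2036]
tcp_rot: [3.107, 0.464, 0.0]
wrist_force: [0.6, -1.8, -0.1]
width: 0.001
```

```bash
python3 kn.py
```

```text
t 10.68 a,b [ 0.0014 -0.0117] z 0.2036 toolx in FL [-1.e+00 -1.e-04] tilt -1.0 force fwd/left/z [-0.07  1.95 -0.1 ] w 0.001
[(np.float64(0.0015), array([ 0.0028, -0.0435]), np.float64(0.2355))]
```

Call:
play_rows([
  [0, 0.01, 0, 0, 0],
  [0, 0.012, 0, 0, 0],
  [0.025, 0, 0, 0, 0],
  [0.03, 0, 0, 0, 0],
  [0.02, 0, 0, 0, 0],
])

```text
time: 11.4
tool_pos: [0.6108, 0.1498, 0.2036]
tcp_rot: [-3.107, -0.463, -0.001]
wrist_force: [0.6, -0.4, -0.7]
width: 0.002
```

Call:
play_rows([
  [0, -0.015, 0, 0, 0],
  [0, -0.02, 0, 0, 0],
  [0, -0.019, 0, 0, 0],
  [0, 0, 0.005, 0, 0],
  [0, 0, 0, 0, 0],
])

```text
time: 12.02
tool_pos: [0.5927, 0.202, 0.198]
tcp_rot: [3.106, 0.466, -0.002]
wrist_force: [-0.2, -0.1, 0.3]
width: 0.002
```

```bash
python3 kn.py
```

```text
t 12.03 a,b [-0.0728 -0.0442] z 0.198 toolx in FL [-1.     -0.0011] tilt -1.0 force fwd/left/z [0.26 0.07 0.26] w 0.002
[]
```

Call:
play_rows([
  [-0.012, 0, 0, 0, 0],
  [-0.012, 0, 0, 0, 0],
  [-0.008, 0, 0, 0, 0],
  [-0.005, 0, 0, 0, 0],
  [-0.005, 0, 0, 0, 0],
])

```text
time: 12.75
tool_pos: [0.5532, 0.1896, 0.1988]
tcp_rot: [-3.107, -0.464, -0.001]
wrist_force: [0.1, 0.5, -1.0]
width: -0.003
```

Call:
play_rows([
  [-0.004, 0, 0, 0, 0],
  [-0.004, 0, 0, 0, 0],
  [-0.004, 0, 0, 0, 0],
])

```text
time: 13.12
tool_pos: [0.5423, 0.1863, 0.199]
tcp_rot: [-3.107, -0.464, -0.002]
wrist_force: [1.7, 0.7, 0.7]
width: 0.0
```

```bash
python3 kn.py; python3 -c "
import cv2,numpy as np
a=cv2.imread('pics/scene_l.png')[150:260,265:365];b=cv2.imread('pics/side_l.png')[165:275,245:345]
c=np.hstack([a,b]).astype(float);c=255*(c/255)**.6
cv2.imwrite('pics/z3.png',cv2.resize(c.astype(np.uint8),None,fx=4,fy=4,interpolation=2))"
```

```text
t 13.12 a,b [-0.02   -0.0439] z 0.199 toolx in FL [-1. -0.] tilt -1.0 force fwd/left/z [-1.8  -0.13  0.66] w 0.0
[(np.float64(0.0019), array([ 0.0147, -0.0441]), np.float64(0.2337))]
```

View pics/z3.png

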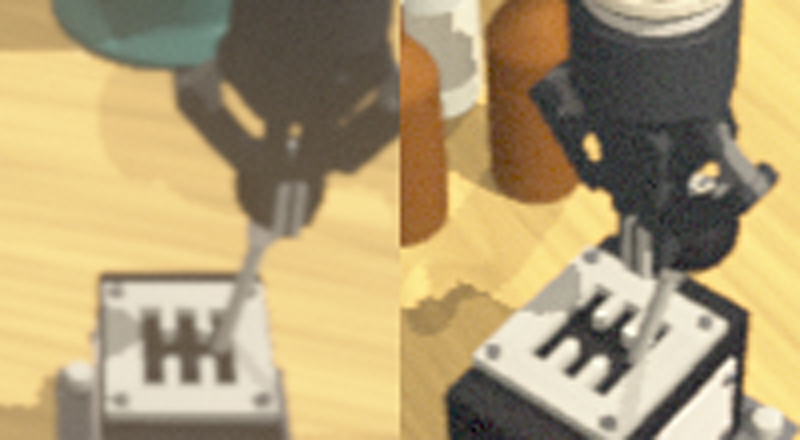

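The stick is entering the right lane ahead of the fingers, with a force of about 2 N. I'll continue forward.

Call:
play_rows([
  [-0.006, 0, 0.001, 0, 0],
  [-0.006, 0, 0.001, 0, 0],
  [-0.006, 0, 0.001, 0, 0],
  [-0.006, 0, 0.001, 0, 0],
  [-0.005, 0, 0.001, 0, 0],
])

```text
time: 13.85
tool_pos: [0.5137, 0.1775, 0.1934]
tcp_rot: [3.107, 0.464, -0.0]
wrist_force: [0.4, 0.5, 0.9]
width: 0.004
```

Call:
play_rows([
  [-0.003, 0, 0, 0, 0],
  [-0.002, 0, 0, 0, 0],
  [0, 0, 0, 0, 0],
])

```text
time: 14.22
tool_pos: [0.5092, 0.1761, 0.1934]
tcp_rot: [3.107, 0.464, -0.001]
wrist_force: [0.8, -0.1, -0.6]
width: -0.0
```

```bash
python3 kn.py
```

```text
t 14.22 a,b [ 0.0146 -0.0438] z 0.1934 toolx in FL [-1.  0.] tilt -1.0 force fwd/left/z [-0.7   0.34 -0.57] w -0.0
[(np.float64(0.0026), array([ 0.0449, -0.0454]), np.float64(0.2338))]
```

Call:
play_rows([
  [-0.002, 0, 0, 0, 0],
  [-0.002, 0, 0, 0, 0],
  [0, 0, 0, 0, 0],
])

```text
time: 14.7
tool_pos: [0.5061, 0.1752, 0.1937]
tcp_rot: [-3.107, -0.464, -0.002]
wrist_force: [3.1, 1.4, -1.9]
width: -0.001
```

Call:
play_rows([
  [-0.0015, 0, 0, 0, 0],
  [0, 0, 0, 0, 0],
])

```text
time: 14.95
tool_pos: [0.5055, 0.175, 0.1939]
tcp_rot: [-3.107, -0.464, -0.005]
wrist_force: [6.1, 1.3, -2.6]
width: -0.002
```

Call:
play_rows([
  [-0.001, 0, 0, 0, 0],
  [0, 0, 0, 0, 0],
])

```text
time: 15.2
tool_pos: [0.5052, 0.1749, 0.194]
tcp_rot: [-3.106, -0.464, -0.007]
wrist_force: [8.9, 1.7, -4.0]
width: 0.002
```

The force builds from 3 to 6 to 9 N over small steps while the tool barely moves, so this is the end stop. I'll back away and check.

Call:
play_rows([
  [0.006, 0, 0, 0, 0],
  [0.02, 0, 0, 0, 0],
  [0.03, 0, 0, 0, 0],
  [0.02, 0, -0.03, 0, 0],
  [0.02, 0, -0.05, 0, 0],
])

```text
time: 15.82
tool_pos: [0.5931, 0.2019, 0.2712]
tcp_rot: [3.106, 0.464, -0.013]
wrist_force: [0.4, 0.7, -0.4]
width: 0.001
```

Call:
play_rows([
  [0.03, 0, -0.05, 0, 0],
  [0.03, 0, -0.04, 0, 0],
  [0, 0, 0, 0, 0],
  [0, 0, 0, 0, 0],
])

```text
time: 16.32
tool_pos: [0.6514, 0.2197, 0.3622]
tcp_rot: [3.107, 0.464, -0.005]
wrist_force: [-0.9, 0.1, -0.4]
width: -0.002
```

```bash
python3 kn.py; python3 -c "
import cv2,numpy as np
a=cv2.imread('pics/scene_l.png')[150:300,170:370];b=cv2.imread('pics/side_l.png')[150:300,200:400]
c=np.hstack([a,b]).astype(float);c=255*(c/255)**.6
cv2.imwrite('pics/z4.png',cv2.resize(c.astype(np.uint8),None,fx=2,fy=2,interpolation=2))
c=np.vstack([np.hstack([a[20:110,85:185],b[20:110,50:150]])]);cv2.imwrite('pics/z4.png',cv2.resize(c,None,fx=4,fy=4,interpolation=2))
for n in('scene','side'):
  d=cv2.absdiff(cv2.imread(f'pics/{n}0.png'),cv2.imread(f'pics/{n}_l.png')).max(2)
  for nm,(x0,y0,x1,y1) in (dict(remote=(108,238,180,290),bottle=(183,155,200,220),tray=(370,205,460,312)) if n=='scene' else dict(remote=(145,188,215,215),tray=(340,285,470,400))).items(): print(n,nm,(d[y0:y1,x0:x1]>50).mean().round(4))
"
```

```text
t 16.32 a,b [-0.1341 -0.0439] z 0.3622 toolx in FL [-1.e+00 -1.e-04] tilt -1.0 force fwd/left/z [ 0.82 -0.39 -0.44] w -0.002
[(np.float64(0.001), array([ 0.0514, -0.0422]), np.float64(0.2276))]
scene remote 0.0
scene bottle 0.0842
scene tray 0.0
side remote 0.0386
side tray 0.0001
```

View pics/z4.png

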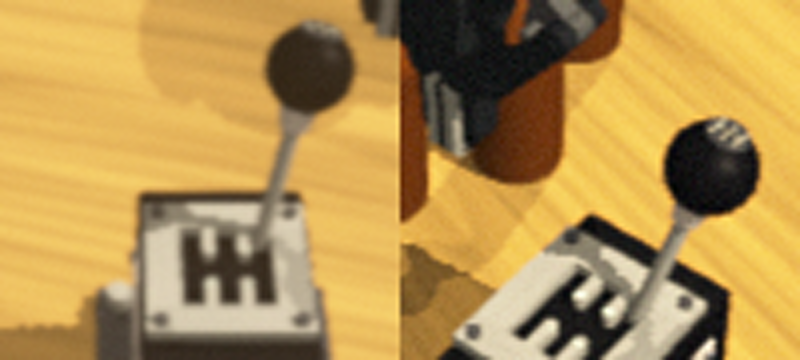

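View pics/scene_l.png

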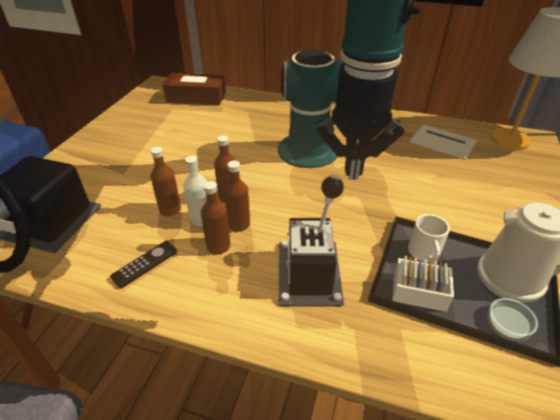

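The knob is at scene (332,187), over the forward end of the right lane. The bottles, remote and tray items are at the same pixels as before, and the hand is clear.

```bash
python3 -c "
from workcell import finish_job
print(finish_job())"
```

```text
the job is handed in; nothing more can be done
None
```

The stick is in fifth, the hand is clear, and the job was handed in at about 16.4 s of the 48 s allowed. I pushed with the outside of the closed fingers: across the neutral channel to the right lane, then forward to the stop. The stick was already within about 0.02 rad of neutral in the left lane, so I made no separate push into neutral.

**First attempt:** the fingers came in too high and rode on the knob's shoulder, with about 8 N upward. The pictures put the fingertips about 27 mm above the reported TCP height. I backed off and went lower; the crossing then took 2–5 N.

**Last checks:**
- **In fifth:** the push forward ended at about 9 N on the end stop. With the hand away, the knob is at height 0.2276 m (0.228 expected) and 42 mm to the driver's right (43 expected). The picture shows the shaft at the forward end of the right slot.
- **Disagreement:** the knob measured 51 mm forward, against 56 mm expected. I put this down to a few millimetres of error in locating the gate centre, because the stop force and the height both say it is home.
- **Other objects:** in the last picture the mug, sachet box, bottle and remote look unmoved. The before-and-after comparison flagged small differences near the bottle (scene view) and the remote (side view). I took these for changed arm and shadow, but did not check the side view by eye.

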